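# Feel for the hidden release of the cap cassette and unlock it

### The job

Unlock the flat metal cap cassette on the worktop: one of the six identical cover plates along the top of its front rail hides the release notch. Sweep a fingertip lightly along the rail until you feel the plate that gives way, press it fully home down inside the notch so that the clear lid rises ajar, and then take the hand away. Use the outside of the fingers only: do not touch the lid, press hard, or shift any of the things standing around.

Things in the scene. Friction and masses are not known exactly. Their poses are not given: they have to be found in the camera images.
- cassette: Low cap cassette of bare metal, 164 (x) x 292 (y) x 70 mm high, fixed to the worktop. Origin at the centre of its underside on the worktop; z up, y along the rail, -x is the rail side, roughly towards the robot. Behind the rail, from x = -18 to +80 mm, is the cap compartment under a clear lid, 54 mm high when shut.
- rail (a point): Middle of the rail's flat top, 70 mm above the worktop, axes as the cassette's. The top, 51 mm wide in x, is a row of six cover plates alike in look, each 46 (x) x 45 mm (y), flush with one another, centred 23, 69 and 115 mm to either side of here along y. Five are rigid; one, changing from run to run, is the release and is told only by touch.
- release (a joint): How far the hidden release plate is pressed down into its notch: 0 = flush with its neighbours, 0.012 m = fully home on its stop. It yields at about 2 to 4 N, moves straight down and stays where it is left. Sunk, it leaves a notch 46 x 46 mm between its neighbours, for one or two shut fingertips.
- lid (a joint): Hinge angle of the clear lid, 286 mm wide, hinged along the far (+x) side: 0 = shut, about 0.30 rad = ajar, its front edge then up to 83 mm above the worktop. It is linked to the release and rises in proportion as the release goes down (25 rad per m).
- jar: Open glass jar of paste, 70 mm wide, 113 mm tall, loose, standing just past the right (-y) end of the cassette. Bystander; origin at the centre of its underside.
- counter: Small tally counter, 44 x 51 x 30 mm, loose, beside the left (+y) end of the cassette. Bystander; origin at the centre of its underside.
- spatula: Spatula, 241 x 48 x 19 mm, loose, lying near the right edge of the worktop. Bystander; origin at the centre of its underside.
- marker: Marker pen, 122 x 14 x 15 mm, loose, lying near the front of the worktop on the left. Bystander; origin at the centre of its underside.
- label_roll: Roll of labels, 66 mm wide, 39 mm tall, loose, standing to the left behind. Bystander; origin at the centre of its underside.

How it is judged:
By the outcome, as a careful person would: the job done as asked, in the order asked, and still so for the second after the job is handed in, with the robot touching nothing.
It also fails if it takes over 51 s, if anything falls off the work surface, if the arm or the gripper's body presses on something with over 40 N, if the wrist force passes 120 N, or if a joint passes its speed limit or range.

### The arm

A 7-joint arm with a two-finger parallel gripper is mounted at the origin on a cart in front of the work surface, level with it; the furniture and walls round the work are solid. World frame = base frame: x ahead of the robot, y to its left, z up, the work surface at z = 0. Lengths are in m, angles in rad, forces in N, time in s.
With the tool pointing down it reaches from about 0.425 to 1.025 m from the base axis. Payload 9.4 kg.
Tool frame: the origin (TCP) lies between the finger pads; the fingertips stand robot.tcp_to_tips ahead of it and the grasp point (between the pads) lies 2 mm behind it (robot.tcp_to_tips is the distance from the TCP to the fingertips, in m); x points along the fingers, y is the direction in which the jaws open and shut, and the axes are right-handed (so a half turn about x gives the same grasp; the last joint's range is limited). The gripper opens to 85 mm and grips with 20 to 120 N. Pads are 22 mm wide; open, the fingers measure 114 mm over their backs; the gripper's body (76 mm by 85 mm) begins 54 mm behind the grasp point. The pads swing forward as they close: fully open they stand 13 mm farther back than shut.
Start: joints at [-1.267, 0.599, -0.003, 1.599, 0.002, 0.943, -0.08], TCP at [0.269, 0.673, 0.219] pointing down, gripper open.
Joint ranges: [-2.57, 2.57], [-0.35, 1.97], [-1.29, 1.29], [0.11, 2.56], [-1.05, 4.19], [0.11, 1.86], [-2.63, 2.63]. Speed limits (rad/s): [2.22, 2.22, 3.01, 3.01, 3.14, 3.14, 3.14].

### API

Orientations are given as a 3x3 rotation matrix whose columns are the frame's x, y, z axes.
In Python, from plant import readout, grab_frame, hand_in, robot gives the robot as it stands. The module is installed in compiled form; this text tells all that it offers.
- The arm moves only by the tool apply_moves, never from a script. Its argument "motion" is a list of rows, each a list of 3 entries, a list of its own where there are three numbers: the finger opening in m, from 0 to 0.0854, then the shift along the tool's x, y, z in m, then the turn, a rotation vector about the tool's x, y, z in rad. A call has exactly 10 rows; each row shifts and turns the commanded pose from where the row before left it, along the tool's axes as they then stand; what a row does not reach is not made up. A row lasts 1/8 s, in which the tool goes at most 62.5 mm and 10.7 degrees, less where a joint would pass 70% of its speed; a pose out of reach is approached as far as the arm can. A call with a gripper value outside its range is refused whole. The fingers move at their own pace and stop on an object; "grip_force" is the grip in N (left out, the last holds). Time passes only in rows, so rows that do not move let the fingers close, or fill a call up. It gives the time, the measured TCP pose, the force and the opening at its end, in the units of the state.
- readout.sense(): the state, without advancing time (a new reading comes with each control period).
- grab_frame(name): name is "scene" or "top"; returns a dict with "image" (384x512x3 uint8, red, green, blue), "fx", "fy", "cx", "cy" (pixels), "distortion" ([k1, k2, p1, p2, k3] as OpenCV has them; the pictures are not rectified), "position" and "attitude" of the camera in the world. Camera axes: x right, y down, z forward; pixel columns grow to the right and rows downward; lengths in m; the calibration is good to about 2 mm. A picture is of the moment at which its call begins. There is no depth.
- hand_in(): hands the job in, once; it reports no verdict.
The state is a dict: "clock": time; "joint_pos": joint angles; "joint_velocities": joint speeds; "joint_torque": joint torques, N m; "tcp_pos": TCP position; "tcp_rot": TCP orientation; "contact_force": force on the tool from outside, world axes, zero at the start; "wrist_torque": the same for the moment, N m; "gripper_width": finger opening in m.
Only numpy, scipy, OpenCV 4.12 (cv2) and the standard library are available. Lean on these libraries where they do the work, as an engineer would, in place of code of your own. Each camera call takes 0.05 s, during which the arm holds its last target.

## Working session

There is one attempt and no reset: what is moved stays moved. The work goes in short steps, Python scripts to look and compute and a tool call to move; the robot and the scene stay as the last step left them, time stands still between calls to the robot, and variables do not carry over. Pictures are saved under pics/ and viewed, and the job is handed in when it is done.

Besides the shell and the picture viewer there is one more tool, called after "Request:" as name(argument=value, ...), one argument or row to a line, values as JSON. apply_moves: Moves the arm, as the interface text tells. Its arguments: {"type":"object","properties":{"motion":{"type":"array","items":{"type":"array"}},"grip_force":{"type":"number"}},"required":["motion"]}

```bash
mkdir -p pics; ls
python3 - <<'E'
from plant import readout, grab_frame, robot
import cv2,json
s=readout.sense()
for k,v in s.items(): print(k,v)
print([a for a in dir(robot) if a[0]!='_'], robot.tcp_to_tips)
for n in("scene","top"):
    f=grab_frame(n); cv2.imwrite(f"pics/{n}0.png",f["image"][:,:,::-1])
    print(n,{k:v for k,v in f.items() if k!="image"})
E
```

```text
pics
clock 0.0
joint_pos [-1.26668952  0.60016913 -0.00254813  1.60012089  0.0017939   0.9428886
 -0.0797632 ]
joint_velocities [ 6.95242798e-04  8.18312692e-04  8.29790078e-04  8.03375265e-05
  3.02622293e-04  1.12788102e-03 -1.22849973e-03]
joint_torque [-8.01612368e-04 -7.76453161e+01  1.56443797e+00 -2.58019799e+01
  1.22345594e-02  8.94555647e-03  2.36465883e-05]
tcp_pos [0.26929226 0.67260893 0.21778831]
tcp_rot [[-4.59021340e-04  3.71580349e-01  9.28400686e-01]
 [-1.51575165e-03  9.28399459e-01 -3.71580607e-01]
 [-9.99998746e-01 -1.57778830e-03  1.37068364e-04]]
contact_force [-0.28853411 -0.44281674  0.2712244 ]
wrist_torque [-0.04030084 -0.04523985 -0.02187093]
gripper_width 0.0855421117753425
['PlanningError', 'tcp_to_tips'] 0.017
scene {'fx': 372.1361451802454, 'fy': 372.1361451802454, 'cx': 251.97788948683993, 'cy': 190.9571788709453, 'distortion': array([-0.1050649,  0.       ,  0.       ,  0.       ,  0.       ]), 'position': array([-0.16692433, -0.57978852,  0.97183042]), 'attitude': array([[ 0.69163794, -0.5070209 ,  0.51436054],
       [-0.72224374, -0.48648949,  0.49162175],
       [ 0.00096849, -0.71151794, -0.70266727]])}
top {'fx': 458.8962454164482, 'fy': 458.8962454164482, 'cx': 261.4041062479598, 'cy': 194.38518635145465, 'distortion': array([0.06170625, 0.        , 0.        , 0.        , 0.        ]), 'position': array([0.34706084, 0.04896747, 1.34054571]), 'attitude': array([[ 2.05912579e-02, -9.92593410e-01,  1.19726031e-01],
       [-9.99787579e-01, -2.05499727e-02,  1.57957671e-03],
       [ 8.92489244e-04, -1.19733125e-01, -9.92805712e-01]])}
```

View pics/scene0.png

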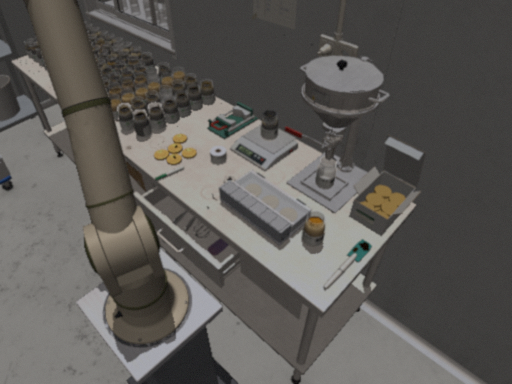

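View pics/top0.png

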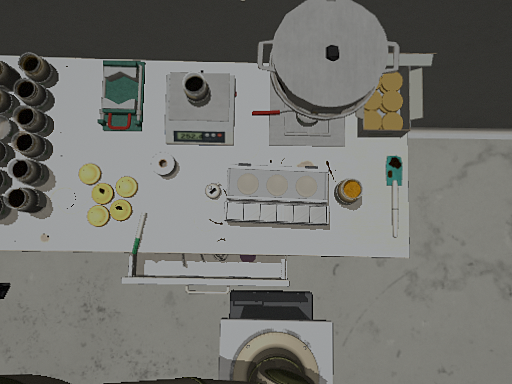

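Scene: the cassette is at about (265,203), with the jar at (314,230). Top: cassette at cols 226-329, rows 165-224, with the rail at rows 200-224, jar at (349,190) and counter at (213,190). I'll zoom in next.

Run:
```python
import cv2
a=cv2.imread("pics/top0.png")[150:240,200:380]; cv2.imwrite("pics/top0z.png",cv2.resize(a,None,fx=4.4,fy=4.4,interpolation=cv2.INTER_CUBIC))
a=cv2.imread("pics/scene0.png")[160:255,200:340]; cv2.imwrite("pics/scene0z.png",cv2.resize(a,None,fx=5.5,fy=5.5,interpolation=cv2.INTER_CUBIC))
```

```text
(no output)
```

View pics/top0z.png

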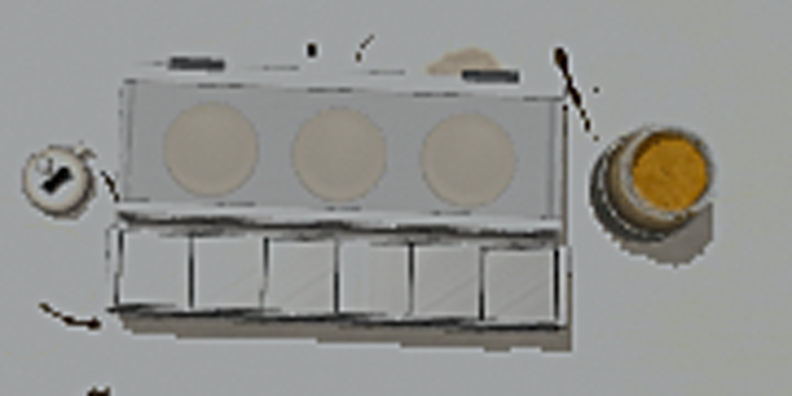

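View pics/scene0z.png

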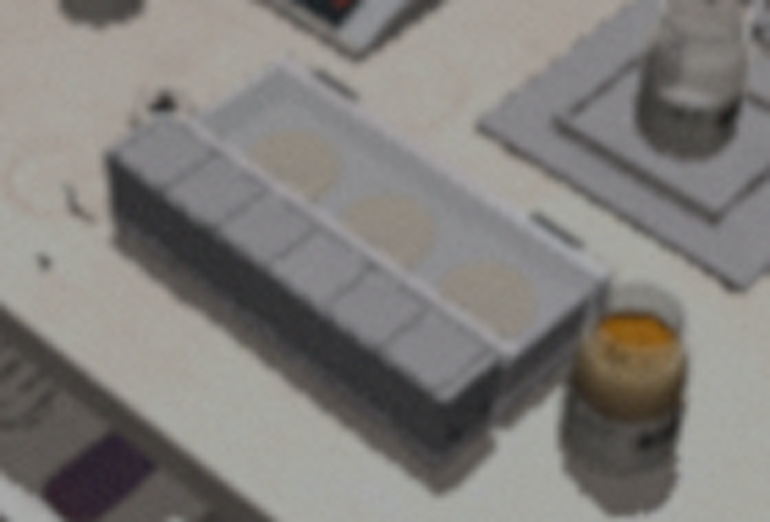

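```bash
cat > h.py <<'E'
from plant import readout, grab_frame, robot
import cv2, numpy as np
def ray(f,px):
    K=np.array([[f["fx"],0,f["cx"]],[0,f["fy"],f["cy"]],[0,0,1]])
    u=cv2.undistortPoints(np.array(px,float).reshape(-1,1,2),K,f["distortion"]).reshape(-1,2)
    return np.c_[u,np.ones(len(u))]@f["attitude"].T
def onz(f,px,z):
    d=ray(f,px);p=f["position"];return p+d*((z-p[2])/d[:,2])[:,None]
E
python3 - <<'E'
from h import *
np.set_printoptions(precision=4,suppress=True)
t=grab_frame("top");s=grab_frame("scene")
q=lambda l,k,o:(np.array(l)+.5)/k-.5+np.array(o)
T=onz(t,q([(115,228),(562,247),(112,310),(560,326)],4.4,(200,150)),.07)
S=onz(s,q([(175,118),(500,355),(108,155),(440,402)],5.5,(200,160)),.07)
for n,P in(("top",T),("scene",S)):
    print(n,P[:,:2],"mean",P.mean(0)); d=P[0]-P[1];d2=P[2]-P[3]
    print([np.linalg.norm(v) for v in(d,d2,P[0]-P[2],P[1]-P[3])],np.arctan2(-d[0],d[1]),np.arctan2(-d2[0],d2[1]))
print("seams",onz(t,q([(x,y) for x,y in[(191,272),(265,275),(337,277),(411,280),(482,283)]],4.4,(200,150)),.07))
print("lid back",onz(t,q([(122,82),(565,100)],4.4,(200,150)),.054))
J=onz(t,q([(670,172)],4.4,(200,150)),.09);print("jar",J)
print("jarS base",onz(s,q([(618,470)],5.5,(200,160)),0.0))
print("counter",onz(t,q([(58,180)],4.4,(200,150)),.03))
E
```

```text
top [[ 0.4785  0.1498]
 [ 0.4723 -0.1327]
 [ 0.4266  0.1501]
 [ 0.4224 -0.1316]] mean [0.4499 0.0089 0.07  ]
[np.float64(0.2825765919822214), np.float64(0.2817356476683309), np.float64(0.05188328154943042), np.float64(0.04987158977798391)] -0.021930349695799843 -0.014812909807967194
scene [[ 0.4789  0.1384]
 [ 0.4697 -0.1404]
 [ 0.4257  0.1444]
 [ 0.4195 -0.1381]] mean [0.4484 0.0011 0.07  ]
[np.float64(0.27897032645000736), np.float64(0.2825066621934232), np.float64(0.05351007163340316), np.float64(0.05024867653988268)] -0.032941082936446285 -0.02196817108324554
seams [[ 0.4516  0.101   0.07  ]
 [ 0.4506  0.0543  0.07  ]
 [ 0.4503  0.0089  0.07  ]
 [ 0.4494 -0.0378  0.07  ]
 [ 0.4484 -0.0825  0.07  ]]
lid back [[ 0.575   0.1493  0.054 ]
 [ 0.5691 -0.1366  0.054 ]]
jar [[ 0.5187 -0.1968  0.09  ]]
jarS base [[ 0.4987 -0.214   0.    ]]
counter [[0.5134 0.1911 0.03  ]]
```

Run:
```python
from h import *
np.set_printoptions(precision=4,suppress=True)
s=grab_frame("scene")
a=s["image"][160:255,200:340,::-1].copy()
b=cv2.resize(a[0:85,15:95],None,fx=9,fy=7,interpolation=cv2.INTER_CUBIC)
b=cv2.normalize(b,None,0,255,cv2.NORM_MINMAX)
cv2.imwrite("pics/scene1z.png",b)
q=lambda l,k,o:(np.array(l)+.5)/k-.5+np.array(o)
print(onz(s,q([(193,173),(246,213),(300,251),(357,292),(411,335)],5.5,(200,160)),.07))
R=readout.sense()["tcp_rot"];p=readout.sense()["tcp_pos"]
print((np.array([.452,.123,.20])-p)@R)
```

```text
[[ 0.4516  0.0939  0.07  ]
 [ 0.4497  0.0454  0.07  ]
 [ 0.4495 -0.0006  0.07  ]
 [ 0.4487 -0.0479  0.07  ]
 [ 0.4456 -0.0933  0.07  ]]
[ 0.0186 -0.4426  0.3739]
```

View pics/scene1z.png

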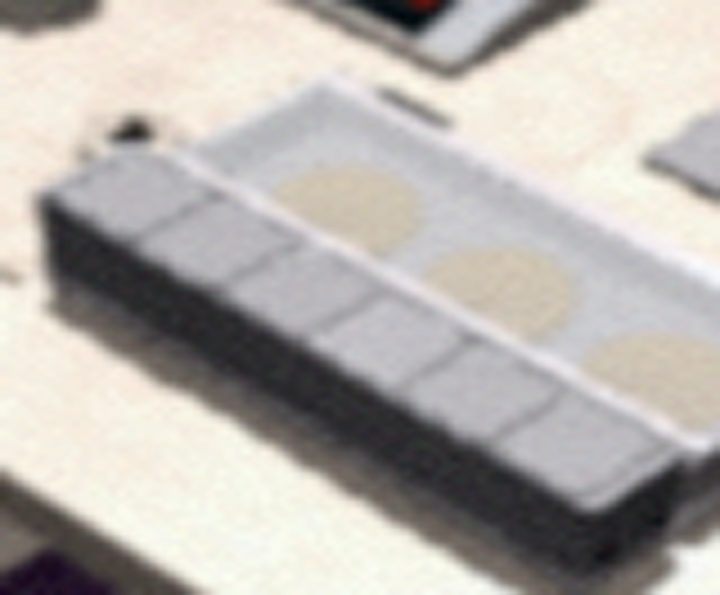

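Run:
```python
from h import *
np.set_printoptions(precision=4,suppress=True,linewidth=160)
def proj(f,P):
    r=cv2.Rodrigues(f["attitude"].T)[0]; t=-f["attitude"].T@f["position"]
    K=np.array([[f["fx"],0,f["cx"]],[0,f["fy"],f["cy"]],[0,0,1.]])
    return cv2.projectPoints(np.array(P,float),r,t,K,f["distortion"])[0].reshape(-1,2)
a=-.022
for n in("top","scene"):
    f=grab_frame(n); g=cv2.cvtColor(f["image"],cv2.COLOR_RGB2GRAY).astype(np.float32)
    ys=np.arange(-.17,.18,.001); prof=[]
    for off in np.arange(-.012,.0121,.003):   # sample along the rail line
        P=np.c_[.4495+off-np.sin(a)*(ys-.005),ys,0*ys+.07]
        u=proj(f,P).astype(np.float32)
        prof.append(cv2.remap(g,u[:,0:1],u[:,1:2],cv2.INTER_LINEAR)[:,0])
    m=np.mean(prof,0)
    mins=[(round(ys[i],3),round(float(m[i]))) for i in range(3,len(ys)-3) if m[i]==m[i-3:i+4].min() and m[i]<np.median(m[max(0,i-12):i+13])-3]
    print(n,mins)
```

```text
top [(np.float64(-0.137), 100), (np.float64(-0.129), 27), (np.float64(-0.082), 83), (np.float64(-0.038), 89), (np.float64(0.009), 78), (np.float64(0.054), 113), (np.float64(0.101), 57), (np.float64(0.146), 124), (np.float64(0.154), 143)]
scene [(np.float64(-0.148), 46), (np.float64(-0.087), 119), (np.float64(-0.042), 121), (np.float64(0.006), 121), (np.float64(0.051), 120), (np.float64(0.097), 119), (np.float64(0.142), 124)]
```

Request:
apply_moves(
  motion=[
    [0,[0,-0.0443,0.0374],[0,0,0]],
    [0,[0,-0.0443,0.0374],[0,0,0]],
    [0,[0,-0.0443,0.0374],[0,0,0]],
    [0,[0,-0.0443,0.0374],[0,0,0]],
    [0,[0,-0.0443,0.0374],[0,0,0]],
    [0,[0,-0.0443,0.0374],[0,0,0]],
    [0,[0,-0.0443,0.0374],[0,0,0]],
    [0,[0,-0.0443,0.0374],[0,0,0]],
    [0,[0,-0.0443,0.0374],[0,0,0]],
    [0,[0,-0.0443,0.0374],[0,0,0]],
  ],
  grip_force=20,
)

```text
clock: 1.6
tcp_pos: [0.4526, 0.1211, 0.2191]
tcp_rot: [[0.001, 0.371, 0.928], [0.0, 0.928, -0.371], [-1.0, 0.001, 0.001]]
contact_force: [1.3, -0.2, 0.7]
gripper_width: 0.0005
```

Request:
apply_moves(
  motion=[
    [0,[0.01,0,0],[0.1733,0,0]],
    [0,[0.01,0,0],[0.1733,0,0]],
    [0,[0.01,0,0],[0.1733,0,0]],
    [0,[0.01,0,0],[0.1733,0,0]],
    [0,[0.01,0,0],[0.1733,0,0]],
    [0,[0.01,0,0],[0.1733,0,0]],
    [0,[0.01,0,0],[0.1733,0,0]],
    [0,[0.02,0,0],[0,0,0]],
    [0,[0.015,0,0],[0,0,0]],
    [0,[0,0,0],[0,0,0]],
  ],
)

```text
clock: 2.85
tcp_pos: [0.4517, 0.1227, 0.1131]
tcp_rot: [[-0.001, 1.0, -0.023], [-0.001, -0.023, -1.0], [-1.0, -0.001, 0.001]]
contact_force: [-0.2, 0.1, 0.5]
gripper_width: -0.0002
```

Run:
```python
from h import *
np.set_printoptions(precision=4,suppress=True)
s=readout.sense();print(s["tcp_pos"],s["tcp_rot"],s["contact_force"],s["gripper_width"],s["joint_pos"])
for n in("scene","top"):
    f=grab_frame(n)["image"][:,:,::-1]
    c=f[120:270,170:370] if n=="scene" else f[130:260,180:390]
    cv2.imwrite(f"pics/{n}2.png",cv2.resize(c,None,fx=3.8,fy=3.8,interpolation=cv2.INTER_CUBIC))
```

```text
[0.4517 0.1227 0.1131] [[-0.0014  0.9997 -0.0231]
 [-0.0006 -0.0231 -0.9997]
 [-1.     -0.0014  0.0006]] [-0.1918  0.0797  0.4654] -0.0002102736363532074 [-0.5873  0.4874  0.281   2.2847 -0.3335  0.4077 -0.0526]
```

View pics/scene2.png

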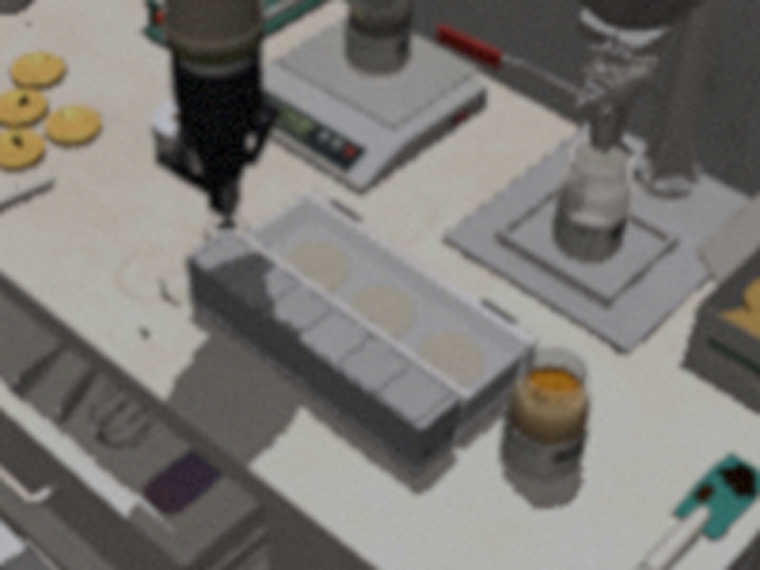

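View pics/top2.png

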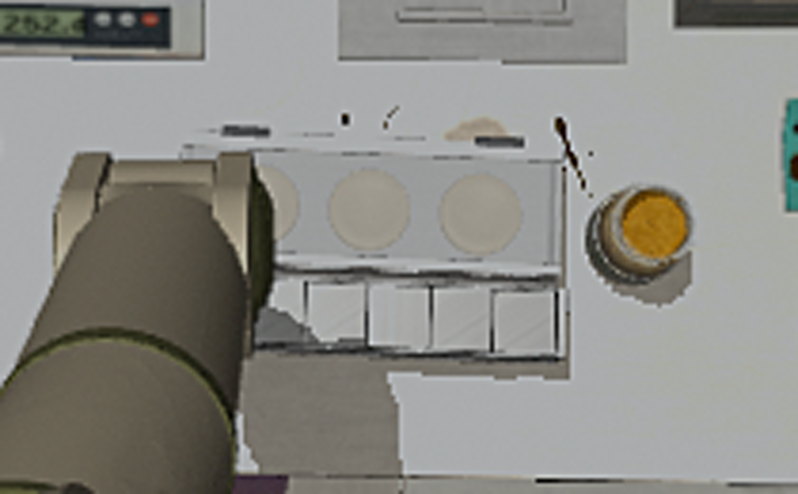

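Request:
apply_moves(
  motion=[
    [0,[0.006,0,0],[0,0,0]],
    [0,[0.006,0,0],[0,0,0]],
    [0,[0.005,0,0],[0,0,0]],
    [0,[0.004,0,0],[0,0,0]],
    [0,[0.002,0,0],[0,0,0]],
    [0,[0.001,0,0],[0,0,0]],
    [0,[0.0,0,0],[0,0,0]],
    [0,[0,0,0],[0,0,0]],
    [0,[0,0,0],[0,0,0]],
    [0,[0,0,0],[0,0,0]],
  ],
)

```text
clock: 4.2
tcp_pos: [0.4521, 0.1228, 0.0898]
tcp_rot: [[0.0, 1.0, -0.023], [0.0, -0.023, -1.0], [-1.0, 0.0, -0.0]]
contact_force: [0.3, -0.4, -0.2]
gripper_width: 0.0001
```

Request:
apply_moves(
  motion=[
    [0,[0.0005,0,0],[0,0,0]],
    [0,[0.0005,0,0],[0,0,0]],
    [0,[0.0005,0,0],[0,0,0]],
    [0,[0.0005,0,0],[0,0,0]],
    [0,[0.0003,0,0],[0,0,0]],
    [0,[0.0003,0,0],[0,0,0]],
    [0,[0.0002,0,0],[0,0,0]],
    [0,[0,0,0],[0,0,0]],
    [0,[0,0,0],[0,0,0]],
    [0,[0,0,0],[0,0,0]],
  ],
)

```text
clock: 5.45
tcp_pos: [0.4521, 0.1228, 0.0869]
tcp_rot: [[0.0, 1.0, -0.023], [-0.0, -0.023, -1.0], [-1.0, 0.0, 0.0]]
contact_force: [-0.2, 0.1, -0.5]
gripper_width: 0.0002
```

Request:
apply_moves(
  motion=[
    [0,[0.0002,0,0],[0,0,0]],
    [0,[0.0002,0,0],[0,0,0]],
    [0,[0.0002,0,0],[0,0,0]],
    [0,[0.0002,0,0],[0,0,0]],
    [0,[0.0002,0,0],[0,0,0]],
    [0,[0,0,0],[0,0,0]],
    [0,[0,0,0],[0,0,0]],
    [0,[0,0,0],[0,0,0]],
    [0,[0,0,0],[0,0,0]],
    [0,[0,0,0],[0,0,0]],
  ],
)

```text
clock: 6.7
tcp_pos: [0.452, 0.1228, 0.0859]
tcp_rot: [[0.0, 1.0, -0.023], [-0.0, -0.023, -1.0], [-1.0, 0.0, 0.0]]
contact_force: [-0.3, -0.4, -0.0]
gripper_width: 0.0002
```

Request:
apply_moves(
  motion=[
    [0,[0.0002,0,0],[0,0,0]],
    [0,[0.0002,0,0],[0,0,0]],
    [0,[0.0002,0,0],[0,0,0]],
    [0,[0.0002,0,0],[0,0,0]],
    [0,[0.0002,0,0],[0,0,0]],
    [0,[0,0,0],[0,0,0]],
    [0,[0,0,0],[0,0,0]],
    [0,[0,0,0],[0,0,0]],
    [0,[0,0,0],[0,0,0]],
    [0,[0,0,0],[0,0,0]],
  ],
)

```text
clock: 7.95
tcp_pos: [0.4521, 0.1228, 0.0849]
tcp_rot: [[0.0, 1.0, -0.023], [0.0, -0.023, -1.0], [-1.0, 0.0, -0.0]]
contact_force: [-0.7, 0.1, 0.4]
gripper_width: 0.0002
```

Run:
```python
from h import *
s=readout.sense();print(s["tcp_pos"],s["contact_force"],s["wrist_torque"])
f=grab_frame("scene")["image"][:,:,::-1]
cv2.imwrite("pics/scene3.png",cv2.resize(f[150:250,200:310],None,fx=6,fy=6,interpolation=cv2.INTER_CUBIC))
```

```text
[0.45206168 0.12280879 0.08491142] [-0.68158603  0.05301499  0.36855439] [-0.0054342  -0.00733666 -0.01598446]
```

View pics/scene3.png

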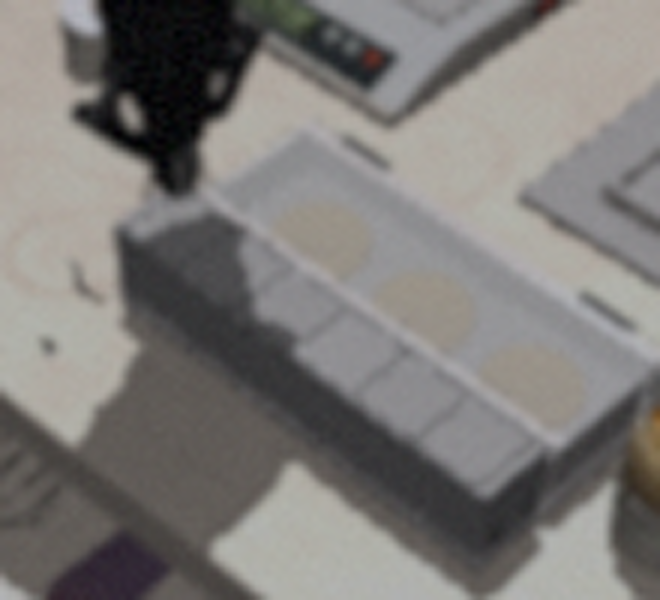

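Run:
```python
from h import *
s=grab_frame("scene")
print(onz(s,[((180.5)/6-.5+200,190.5/6-.5+150),(165/6+200,188/6+150)],.07))
print(onz(s,[((180.5)/6-.5+200,190.5/6-.5+150)],.09))
```

```text
[[0.47363897 0.14230188 0.07      ]
 [0.46822811 0.14732244 0.07      ]]
[[0.45943313 0.12628799 0.09      ]]
```

Run:
```python
from h import *
f=grab_frame("scene")["image"][:,:,::-1]
o=cv2.imread("pics/scene0.png")
c=lambda i:cv2.resize(i[165:205,212:252],None,fx=9.5,fy=9.5,interpolation=cv2.INTER_CUBIC)
im=np.hstack([c(o),c(f)]);im=cv2.convertScaleAbs(im,alpha=1.6)
cv2.imwrite("pics/cmp4.png",im)
d=f["attitude"] if 0 else 0
g=grab_frame("scene")
r=cv2.Rodrigues(g["attitude"].T)[0]; t=-g["attitude"].T@g["position"]
K=np.array([[g["fx"],0,g["cx"]],[0,g["fy"],g["cy"]],[0,0,1.]])
u=cv2.projectPoints(np.array([[.452,.1228,.068],[.452,.1228,.085],[.452,.1228,.10]]),r,t,K,g["distortion"])[0].reshape(-1,2)
print(u,(u-[212,165])*9.5+[380,0])
```

```text
[[228.99647239 187.37210851]
 [228.78874759 183.84276227]
 [228.60262319 180.67415548]] [[541.46648771 212.53503087]
 [539.49310207 179.00624155]
 [537.72492032 148.90447704]]
```

View pics/cmp4.png

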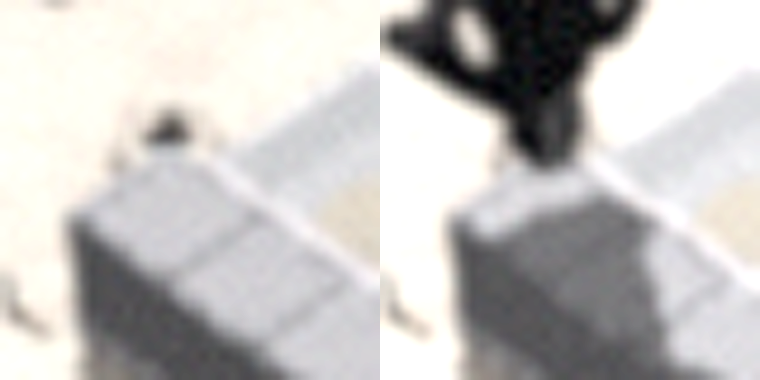

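Run:
```python
from h import *
f=grab_frame("scene")["image"];o=cv2.imread("pics/scene0.png")[:,:,::-1]
print(o[178:196,220:240].mean(2).astype(int));print(f[178:196,220:240].mean(2).astype(int))
print(f[184:187,227:231].tolist(), o[184:187,227:231].tolist())
```

```text
[[158 159 157 156 150 147 138 123  92  61  58  93 128 143 145 151 157 157
  153 152]
 [157 158 156 154 144 145 131  97  67  54  61  84 123 140 138 140 151 151
  151 146]
 [156 156 153 145 138 144 139 118 104 103 105 119 139 144 135 136 144 143
  141 132]
 [155 156 152 136 126 134 145 137 129 127 127 134 144 149 144 142 140 136
  134 132]
 [157 156 148 131 116 126 134 133 127 129 126 130 132 135 144 150 144 135
  132 131]
 [158 156 152 138 124 125 126 122 128 134 129 128 126 125 133 145 149 145
  137 131]
 [155 148 145 138 126 126 125 125 129 131 132 130 131 126 125 136 147 151
  146 135]
 [149 142 136 126 119 127 131 131 129 129 130 129 130 129 128 128 138 141
  146 143]
 [138 132 127 126 124 128 131 131 130 131 130 130 130 131 130 130 129 130
  133 141]
 [116 116 127 132 131 129 130 129 130 130 130 133 131 130 131 130 130 125
  116 122]
 [ 87  97 118 131 133 132 132 130 129 130 131 132 128 132 132 129 128 122
  115 118]
 [ 68  78 102 118 126 131 130 131 132 131 130 130 133 133 128 122 120 120
  126 130]
 [ 60  58  73  95 111 119 128 131 129 129 131 132 128 127 122 117 119 127
  131 
[... 1683 characters left out ...]
 74  77  77
   80  97]
 [ 75  53  55  55  56  56  62  67  72  71  70  74  75  77  77  79  77  75
   76  88]
 [ 79  56  54  55  55  57  55  60  65  69  69  75  71  78  75  75  77  74
   74  81]
 [ 85  56  54  53  55  53  53  54  59  64  69  74  79  75  75  76  74  75
   76  76]]
[[[132, 132, 133], [131, 131, 133], [134, 134, 136], [132, 132, 134]], [[138, 138, 139], [138, 136, 137], [136, 134, 138], [137, 135, 137]], [[137, 135, 138], [127, 127, 127], [124, 126, 126], [123, 121, 123]]] [[[125, 124, 126], [129, 128, 130], [131, 130, 133], [132, 133, 133]], [[131, 130, 132], [129, 129, 130], [130, 129, 130], [131, 129, 131]], [[131, 131, 131], [130, 129, 131], [131, 130, 132], [129, 129, 132]]]
```

Run:
```python
from h import *
a=cv2.imread("pics/scene2.png");a=cv2.resize(a,(200,150),interpolation=cv2.INTER_AREA)
print(a[45:72,50:72].mean(2).astype(int))  # rows 165.., cols 220..
f=grab_frame("scene")["image"];print(f[165:192,220:242].mean(2).astype(int))
```

```text
[[ 32  52  49  31  15  10   7   8  11   9   7   5  21  70 127 159 166 166
  168 166 167 168]
 [ 17  22  21  20  12  12  12  11  10  13  15  15  39  92 140 165 168 167
  168 167 167 168]
 [ 30  14   8   8  13  11   9  11   9  16  21  31  59 112 154 167 167 169
  168 168 171 169]
 [ 79  52  28  15  12   8   6  10  14  20  30  41  72 123 160 168 168 167
  167 169 171 171]
 [133 107  75  43  18  14   8  14  23  32  34  40  73 125 162 169 169 167
  169 170 171 173]
 [163 149 124  92  58  25  12  12  29  39  37  40  72 127 161 168 169 170
  170 171 170 171]
 [171 167 156 137  98  43  12  16  33  44  39  41  69 125 159 168 168 169
  170 171 170 172]
 [169 171 170 159 120  57  14  13  29  43  40  44  76 127 160 169 170 169
  170 169 171 171]
 [168 170 171 164 127  63  17  14  27  39  39  53  94 140 164 169 169 169
  170 169 170 171]
 [169 170 171 165 135  83  41  20  23  37  41  65 113 151 167 170 171 169
  169 169 169 170]
 [171 172 171 167 150 119  83  54  40  39  47  82 128 157 169 170 170 168
  168 168 168 168]
 [170 170 170 168 159 143 124 101  75  56  64 102 138 156 167 169 169 168
  1
[... 3223 characters left out ...]
4 139 141 135 129 135 152 160
  156 144 139 144]
 [158 151 143 132 127 136 142 138 138 138 136 136 133 124 110 106 121 141
  152 152 150 150]
 [149 139 134 133 134 135 141 136 127 123 122 115 110  98  86  84  88 104
  121 144 153 158]
 [125 123 135 144 141 138 134 124 104  99  97  86  83  78  77  75  76  78
   86 112 130 148]
 [ 95 106 128 138 136 125 112  98  84  80  79  75  74  76  74  76  76  73
   70  83 101 128]
 [ 73  84 104 117 111  98  88  80  76  78  76  74  77  77  76  72  76  75
   74  83 103 125]
 [ 65  60  74  83  79  77  72  75  76  75  76  77  74  76  75  71  73  73
   78  90 115 132]
 [ 67  53  55  59  62  65  72  77  74  76  76  75  73  73  71  73  74  77
   78  97 123 138]]
```

Run:
```python
from h import *
np.set_printoptions(precision=4,suppress=True)
s=grab_frame("scene");t=grab_frame("top")
q=lambda l,k,o:(np.array(l)+.5)/k-.5+np.array(o)
print("shadow corner scene",onz(s,q([(440,492)],5.5,(200,160)),0), "top",onz(t,q([(571,350)],4.4,(200,150)),0))
print("corner scene",onz(s,q([(440,402)],5.5,(200,160)),.07),"top",onz(t,q([(567,326)],4.4,(200,150)),.07))
print("apex",onz(s,[(235,185),(228,187)],.07))
for z in(.068,.08,.092,.1):print("tip",onz(s,[(229,182.5)],z))
b=s["image"][:,:,::-1];cv2.imwrite("pics/scene5.png",cv2.resize(b[60:220,150:330],None,fx=4.2,fy=3.7,interpolation=cv2.INTER_CUBIC))
```

```text
shadow corner scene [[ 0.4138 -0.148  -0.    ]] top [[ 0.4109 -0.1489  0.    ]]
corner scene [[ 0.4195 -0.1381  0.07  ]] top [[ 0.4225 -0.136   0.07  ]]
apex [[0.4735 0.1147 0.07  ]
 [0.4495 0.1251 0.07  ]]
tip [[0.4692 0.1407 0.068 ]]
tip [[0.4607 0.1312 0.08  ]]
tip [[0.4523 0.1216 0.092 ]]
tip [[0.4466 0.1152 0.1   ]]
```

View pics/scene5.png

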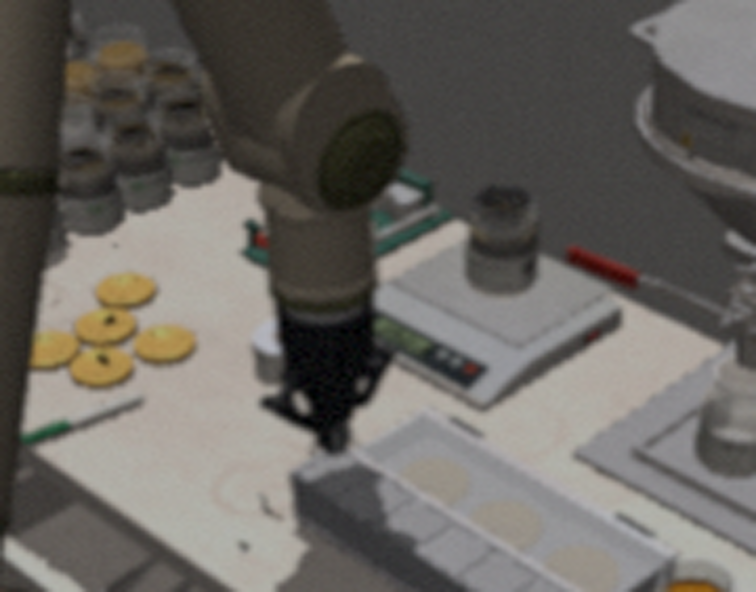

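Request:
apply_moves(
  motion=[
    [0,[0.001,0,0],[0,0,0]],
    [0,[0.001,0,0],[0,0,0]],
    [0,[0.001,0,0],[0,0,0]],
    [0,[0.001,0,0],[0,0,0]],
    [0,[0.001,0,0],[0,0,0]],
    [0,[0.001,0,0],[0,0,0]],
    [0,[0.0,0,0],[0,0,0]],
    [0,[0,0,0],[0,0,0]],
    [0,[0,0,0],[0,0,0]],
    [0,[0,0,0],[0,0,0]],
  ],
)

```text
clock: 9.6
tcp_pos: [0.4521, 0.1228, 0.0789]
tcp_rot: [[0.0, 1.0, -0.023], [0.0, -0.023, -1.0], [-1.0, 0.0, -0.0]]
contact_force: [-0.1, -0.3, -0.2]
gripper_width: -0.0
```

Run:
```python
from h import *
s=readout.sense();print(s["tcp_pos"],s["contact_force"])
f=grab_frame("scene")["image"];print(f[178:192,222:240].mean(2).astype(int))
```

```text
[0.452072   0.1228092  0.07892494] [-0.05096727 -0.28583985 -0.24550674]
[[144 119  81  40  13  15  21  37  44  37  48  94 136 159 169 167 165 163]
 [164 147 112  65  26   8  22  41  44  38  50  94 127 151 161 164 161 154]
 [168 149 120  79  31  12  24  40  43  39  62 105 132 145 154 154 148 143]
 [161 148 119  85  45  20  21  38  47  41  73 119 147 153 150 144 141 141]
 [161 142 118 100  71  39  28  36  47  49  80 123 152 159 155 143 141 138]
 [161 147 131 123 106  78  60  59  63  75 104 128 140 154 161 154 145 140]
 [155 146 136 132 132 116 103  96  99 114 126 131 123 130 150 160 155 144]
 [143 134 129 134 141 136 127 122 124 128 121 111  98  99 119 140 153 154]
 [134 132 133 139 141 136 122 113 110 109  98  86  77  77  89 103 125 143]
 [137 140 140 136 135 123 102  85  83  83  77  77  76  74  78  77  86 110]
 [132 137 125 117 109  99  82  79  74  78  74  75  77  79  75  74  74  96]
 [106 112 101  88  82  81  74  74  78  77  77  76  74  72  71  75  77  99]
 [ 73  82  76  70  76  77  76  77  72  76  76  76  73  69  73  75  83 104]
 [ 53  59  63  67  73  78  76  76  76  73  69  71  74  72  73  76  83 110]]
```

Request:
apply_moves(
  motion=[
    [0,[0.001,0,0],[0,0,0]],
    [0,[0.001,0,0],[0,0,0]],
    [0,[0.001,0,0],[0,0,0]],
    [0,[0.001,0,0],[0,0,0]],
    [0,[0.001,0,0],[0,0,0]],
    [0,[0.001,0,0],[0,0,0]],
    [0,[0.001,0,0],[0,0,0]],
    [0,[0,0,0],[0,0,0]],
    [0,[0,0,0],[0,0,0]],
    [0,[0,0,0],[0,0,0]],
  ],
)

```text
clock: 10.9
tcp_pos: [0.4521, 0.1228, 0.0719]
tcp_rot: [[0.0, 1.0, -0.023], [-0.0, -0.023, -1.0], [-1.0, 0.0, -0.0]]
contact_force: [-1.0, 0.1, -0.5]
gripper_width: -0.0005
```

Run:
```python
from h import *
s=readout.sense();print(s["tcp_pos"],s["contact_force"])
f=grab_frame("scene")["image"];print(f[178:192,222:240].mean(2).astype(int))
```

```text
[0.45206211 0.12279009 0.07192298] [-1.02064989  0.08041968 -0.47306006]
[[ 75  44  18   4   8  13  10  22  33  34  52  94 136 160 167 167 165 162]
 [123  91  52  28  16   9  15  33  37  36  47  91 127 148 161 164 162 155]
 [154 126  90  53  18   8  17  36  42  38  47  90 124 142 153 153 150 143]
 [161 140 105  64  28  11  20  37  45  39  54  99 134 150 149 147 139 141]
 [161 142 107  70  32   7  15  36  44  43  64 106 146 158 153 144 141 139]
 [163 148 122  98  65  33  24  41  48  49  68 107 137 152 161 156 147 141]
 [157 146 134 120 106  76  51  46  53  58  80  98 111 129 152 159 153 144]
 [144 134 127 133 131 114  90  71  70  87  92  89  84  96 119 141 150 150]
 [134 134 132 138 135 120  96  80  79  91  90  80  77  79  90 105 121 133]
 [137 141 138 133 123 104  84  76  77  81  79  75  77  77  77  76  82  95]
 [129 135 126 115 100  84  77  75  73  75  79  77  77  76  74  73  70  81]
 [104 113 102  88  78  75  77  76  74  76  77  75  74  74  73  74  74  90]
 [ 74  80  75  70  74  76  74  77  78  75  75  77  73  73  71  75  83 102]
 [ 56  61  65  66  74  78  75  73  75  77  74  71  75  72  74  75  83 110]]
```

Request:
apply_moves(
  motion=[
    [0,[0.0005,0,0],[0,0,0]],
    [0,[0.0005,0,0],[0,0,0]],
    [0,[0.0005,0,0],[0,0,0]],
    [0,[0.0005,0,0],[0,0,0]],
    [0,[0.0005,0,0],[0,0,0]],
    [0,[0.0005,0,0],[0,0,0]],
    [0,[0,0,0],[0,0,0]],
    [0,[0,0,0],[0,0,0]],
    [0,[0,0,0],[0,0,0]],
    [0,[0,0,0],[0,0,0]],
  ],
)

```text
clock: 12.2
tcp_pos: [0.452, 0.1228, 0.0689]
tcp_rot: [[0.0, 1.0, -0.023], [-0.0, -0.023, -1.0], [-1.0, 0.0, 0.0]]
contact_force: [0.1, -1.2, 0.3]
gripper_width: -0.0001
```

Request:
apply_moves(
  motion=[
    [0,[0.0005,0,0],[0,0,0]],
    [0,[0.0005,0,0],[0,0,0]],
    [0,[0.0005,0,0],[0,0,0]],
    [0,[0.0005,0,0],[0,0,0]],
    [0,[0.0005,0,0],[0,0,0]],
    [0,[0,0,0],[0,0,0]],
    [0,[0,0,0],[0,0,0]],
    [0,[0,0,0],[0,0,0]],
    [0,[0,0,0],[0,0,0]],
    [0,[0,0,0],[0,0,0]],
  ],
)

```text
clock: 13.45
tcp_pos: [0.4521, 0.1228, 0.0664]
tcp_rot: [[0.0, 1.0, -0.023], [-0.0, -0.023, -1.0], [-1.0, 0.0, 0.0]]
contact_force: [0.3, 0.7, -0.3]
gripper_width: 0.0002
```

Run:
```python
from h import *
s=readout.sense();print(s["tcp_pos"],s["contact_force"])
f=grab_frame("scene")["image"];print(f[178:192,222:240].mean(2).astype(int))
b=f[:,:,::-1];cv2.imwrite("pics/scene6.png",cv2.resize(b[150:240,200:320],None,fx=6,fy=6,interpolation=cv2.INTER_CUBIC))
```

```text
[0.45205704 0.12280578 0.06637803] [ 0.33830588  0.73587045 -0.34644325]
[[ 17  10   5  11   6   0   8  15  24  33  51  92 133 160 166 169 165 161]
 [ 64  40  16  13  11  10  11  21  33  38  49  89 127 149 161 164 161 156]
 [116  86  51  16  17  12   5  34  43  38  45  80 119 142 153 154 151 144]
 [148 123  78  43  20   7  17  41  42  38  41  78 125 147 151 144 141 140]
 [161 138 106  69  26  12  19  37  46  40  46  88 133 159 157 145 140 139]
 [162 150 123  89  43  16  20  40  50  43  56  92 129 153 161 155 146 140]
 [155 146 129 100  65  32  20  36  46  46  58  86 108 127 150 159 154 145]
 [142 135 126 117  99  68  37  37  51  45  56  73  83  98 121 140 148 150]
 [137 133 132 135 124  94  54  45  56  61  63  73  74  80  90 106 121 130]
 [132 140 138 133 123  97  69  65  68  72  74  76  75  76  76  78  83  89]
 [125 132 126 113 100  82  75  75  78  76  75  77  78  74  75  73  71  77]
 [ 98 107  99  87  78  77  74  76  78  76  79  80  75  74  72  74  75  90]
 [ 66  73  72  70  73  78  74  77  75  75  75  75  73  71  73  75  78  99]
 [ 56  60  62  67  71  77  77  77  76  76  72  75  73  74  74  77  79  97]]
```

View pics/scene6.png

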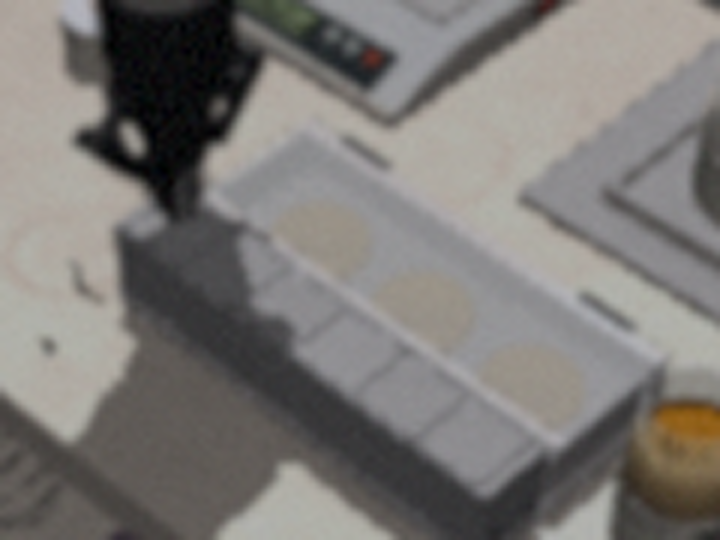

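Request:
apply_moves(
  motion=[
    [0,[0.0004,0,0],[0,0,0]],
    [0,[0.0004,0,0],[0,0,0]],
    [0,[0.0004,0,0],[0,0,0]],
    [0,[0.0004,0,0],[0,0,0]],
    [0,[0.0004,0,0],[0,0,0]],
    [0,[0.0004,0,0],[0,0,0]],
    [0,[0,0,0],[0,0,0]],
    [0,[0,0,0],[0,0,0]],
    [0,[0,0,0],[0,0,0]],
    [0,[0,0,0],[0,0,0]],
  ],
)

```text
clock: 14.75
tcp_pos: [0.452, 0.1228, 0.064]
tcp_rot: [[0.0, 1.0, -0.023], [0.0, -0.023, -1.0], [-1.0, 0.0, -0.0]]
contact_force: [1.0, 0.1, 0.8]
gripper_width: 0.0001
```

Request:
apply_moves(
  motion=[
    [0,[0.0004,0,0],[0,0,0]],
    [0,[0.0004,0,0],[0,0,0]],
    [0,[0.0004,0,0],[0,0,0]],
    [0,[0.0004,0,0],[0,0,0]],
    [0,[0.0004,0,0],[0,0,0]],
    [0,[0,0,0],[0,0,0]],
    [0,[0,0,0],[0,0,0]],
    [0,[0,0,0],[0,0,0]],
    [0,[0,0,0],[0,0,0]],
    [0,[0,0,0],[0,0,0]],
  ],
)

```text
clock: 16.0
tcp_pos: [0.4521, 0.1228, 0.062]
tcp_rot: [[0.0, 1.0, -0.023], [0.0, -0.023, -1.0], [-1.0, 0.0, -0.0]]
contact_force: [-0.2, 0.2, 0.7]
gripper_width: 0.0001
```

Run:
```python
from h import *
s=readout.sense();print(s["tcp_pos"],s["contact_force"])
f=grab_frame("scene")["image"];print(f[182:192,222:240].mean(2).astype(int))
```

```text
[0.45205636 0.12281031 0.06200619] [-0.19116171  0.16258936  0.68129026]
[[149 122  87  59  24   4  19  36  49  40  43  85 134 158 154 143 139 139]
 [161 145 122  88  41  16  21  37  49  39  47  86 127 154 160 154 145 138]
 [155 148 130  90  41  10  16  42  49  38  48  76 102 127 151 160 156 143]
 [142 135 125 100  60  22  18  37  50  38  48  69  79  97 121 141 150 149]
 [137 136 130 118  88  49  27  36  48  44  51  66  74  78  87 107 120 130]
 [133 140 134 120  96  65  50  47  53  59  65  72  78  74  78  79  83  85]
 [124 124 114  99  85  74  67  64  69  74  75  77  76  75  76  72  71  78]
 [ 93  95  86  78  77  76  74  74  74  75  72  78  74  74  73  74  75  85]
 [ 65  73  70  72  75  75  77  77  74  80  77  76  72  69  71  73  75  86]
 [ 54  61  62  67  74  79  77  77  76  72  72  73  74  73  74  76  75  84]]
```

Request:
apply_moves(
  motion=[
    [0,[0.0005,0,0],[0,0,0]],
    [0,[0.0005,0,0],[0,0,0]],
    [0,[0.0005,0,0],[0,0,0]],
    [0,[0.0005,0,0],[0,0,0]],
    [0,[0.0003,0,0],[0,0,0]],
    [0,[0.0002,0,0],[0,0,0]],
    [0,[0,0,0],[0,0,0]],
    [0,[0,0,0],[0,0,0]],
    [0,[0,0,0],[0,0,0]],
    [0,[0,0,0],[0,0,0]],
  ],
)

```text
clock: 17.3
tcp_pos: [0.452, 0.1228, 0.0595]
tcp_rot: [[0.0, 1.0, -0.023], [0.0, -0.023, -1.0], [-1.0, 0.0, -0.0]]
contact_force: [-0.3, 1.1, -0.3]
gripper_width: 0.0003
```

Run:
```python
from h import *
s=readout.sense();print(s["tcp_pos"],s["contact_force"])
f=grab_frame("scene")["image"];print(f[182:192,222:240].mean(2).astype(int))
b=f[:,:,::-1];cv2.imwrite("pics/scene7.png",cv2.resize(b[150:240,200:320],None,fx=6,fy=6,interpolation=cv2.INTER_CUBIC))
```

```text
[0.45203626 0.12281613 0.05950786] [-0.27792465  1.10788012 -0.27918581]
[[137 108  77  47  23   9  17  35  43  37  43  83 132 159 155 146 138 140]
 [158 144 117  78  35  10  23  34  47  41  44  77 119 152 159 154 146 142]
 [156 146 127  89  39   6  19  39  50  42  39  61  96 127 152 159 154 144]
 [144 135 124  97  56  24  17  35  43  42  38  61  77  96 120 142 150 147]
 [134 134 128 119  82  44  25  34  44  44  49  68  74  81  89 105 123 128]
 [134 138 134 119  92  59  41  44  48  52  59  71  76  75  75  79  82  90]
 [121 125 112  99  81  70  63  60  56  59  70  75  77  79  77  73  69  76]
 [ 93  96  86  79  75  76  73  71  68  72  75  74  74  73  73  74  76  85]
 [ 66  70  70  71  74  75  77  75  76  75  76  75  72  71  71  74  75  86]
 [ 54  58  64  67  76  78  76  75  75  76  74  74  74  73  74  74  76  87]]
```

View pics/scene7.png

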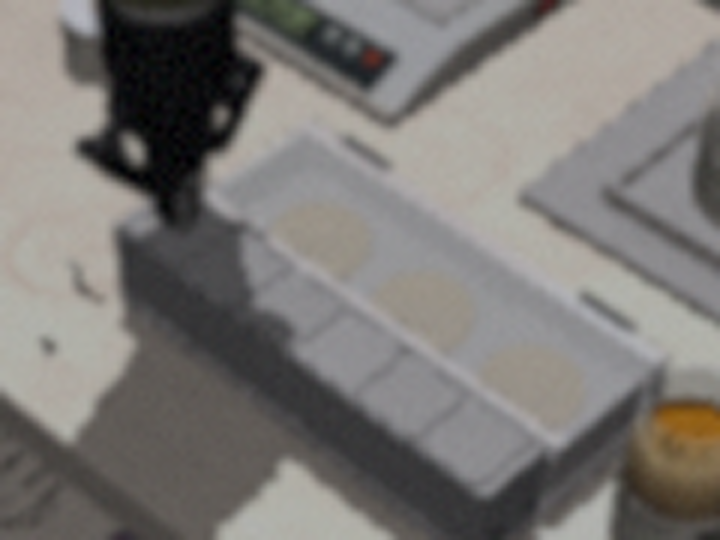

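Request:
apply_moves(
  motion=[
    [0,[0.0004,0,0],[0,0,0]],
    [0,[0.0004,0,0],[0,0,0]],
    [0,[0.0004,0,0],[0,0,0]],
    [0,[0.0004,0,0],[0,0,0]],
    [0,[0.0004,0,0],[0,0,0]],
    [0,[0.0004,0,0],[0,0,0]],
    [0,[0.0004,0,0],[0,0,0]],
    [0,[0.0002,0,0],[0,0,0]],
    [0,[0,0,0],[0,0,0]],
    [0,[0,0,0],[0,0,0]],
  ],
)

```text
clock: 18.6
tcp_pos: [0.4521, 0.1228, 0.0574]
tcp_rot: [[0.001, 1.0, -0.023], [0.001, -0.023, -1.0], [-1.0, 0.001, -0.001]]
contact_force: [-3.2, -0.8, 18.5]
gripper_width: 0.0
```

Run:
```python
from h import *
s=readout.sense();print(s["tcp_pos"],s["contact_force"],s["wrist_torque"])
```

```text
[0.45205955 0.12281675 0.05743498] [-3.15552381 -0.83900563 18.51315158] [-0.15475718  0.66195571 -0.01051552]
```

Request:
apply_moves(
  motion=[
    [0,[-0.0016,0,0],[0,0,0]],
    [0,[0,0,0.0115],[0,0,0]],
    [0,[0,0,0.0115],[0,0,0]],
    [0,[0,0,0.0115],[0,0,0]],
    [0,[0,0,0.0115],[0,0,0]],
    [0,[0.0005,0,0],[0,0,0]],
    [0,[0.0003,0,0],[0,0,0]],
    [0,[0.0002,0,0],[0,0,0]],
    [0,[0.0001,0,0],[0,0,0]],
    [0,[0,0,0],[0,0,0]],
  ],
)

```text
clock: 19.85
tcp_pos: [0.451, 0.0761, 0.0575]
tcp_rot: [[0.001, 1.0, -0.024], [-0.001, -0.024, -1.0], [-1.0, 0.001, 0.001]]
contact_force: [-1.5, -5.5, 11.6]
gripper_width: 0.0002
```

Request:
apply_moves(
  motion=[
    [0,[-0.0011,0,0],[0,0,0]],
    [0,[0,0,0.0115],[0,0,0]],
    [0,[0,0,0.0115],[0,0,0]],
    [0,[0,0,0.0115],[0,0,0]],
    [0,[0,0,0.0115],[0,0,0]],
    [0,[0,0,0],[0,0,0]],
    [0,[0.0005,0,0],[0,0,0]],
    [0,[0.0003,0,0],[0,0,0]],
    [0,[0.0002,0,0],[0,0,0]],
    [0,[0,0,0],[0,0,0]],
  ],
)

```text
clock: 21.1
tcp_pos: [0.45, 0.031, 0.0575]
tcp_rot: [[0.001, 1.0, -0.023], [0.0, -0.023, -1.0], [-1.0, 0.001, -0.0]]
contact_force: [-1.8, -2.2, 9.3]
gripper_width: 0.0001
```

Plate 3 is rigid too. On to plate 4.

Request:
apply_moves(
  motion=[
    [0,[-0.001,0,0],[0,0,0]],
    [0,[0,0,0.0115],[0,0,0]],
    [0,[0,0,0.0115],[0,0,0]],
    [0,[0,0,0.0115],[0,0,0]],
    [0,[0,0,0.0115],[0,0,0]],
    [0,[0,0,0],[0,0,0]],
    [0,[0.0005,0,0],[0,0,0]],
    [0,[0.0003,0,0],[0,0,0]],
    [0,[0.0002,0,0],[0,0,0]],
    [0,[0,0,0],[0,0,0]],
  ],
)

```text
clock: 22.35
tcp_pos: [0.4489, -0.015, 0.0571]
tcp_rot: [[0.0, 1.0, -0.023], [-0.0, -0.023, -1.0], [-1.0, 0.0, 0.0]]
contact_force: [-0.1, -0.2, 1.4]
gripper_width: 0.0001
```

Request:
apply_moves(
  motion=[
    [0,[0.0001,0,0],[0,0,0]],
    [0,[0.0001,0,0],[0,0,0]],
    [0,[0.0001,0,0],[0,0,0]],
    [0,[0.0001,0,0],[0,0,0]],
    [0,[0.0001,0,0],[0,0,0]],
    [0,[0.0001,0,0],[0,0,0]],
    [0,[0,0,0],[0,0,0]],
    [0,[0,0,0],[0,0,0]],
    [0,[0,0,0],[0,0,0]],
    [0,[0,0,0],[0,0,0]],
  ],
)

```text
clock: 23.6
tcp_pos: [0.4489, -0.0152, 0.0565]
tcp_rot: [[0.0, 1.0, -0.023], [-0.0, -0.023, -1.0], [-1.0, 0.0, 0.0]]
contact_force: [-0.5, 1.4, 1.5]
gripper_width: 0.0001
```

Run:
```python
from h import *
s=readout.sense();print(s["tcp_pos"],s["contact_force"])
```

```text
[ 0.44889492 -0.01518108  0.05649217] [-0.52920824  1.37199619  1.49283213]
```

Request:
apply_moves(
  motion=[
    [0,[0.001,0,0],[0,0,0]],
    [0,[0.001,0,0],[0,0,0]],
    [0,[0.001,0,0],[0,0,0]],
    [0,[0.001,0,0],[0,0,0]],
    [0,[0.001,0,0],[0,0,0]],
    [0,[0.001,0,0],[0,0,0]],
    [0,[0.001,0,0],[0,0,0]],
    [0,[0.001,0,0],[0,0,0]],
    [0,[0,0,0],[0,0,0]],
    [0,[0,0,0],[0,0,0]],
  ],
)

```text
clock: 24.85
tcp_pos: [0.4487, -0.0153, 0.0484]
tcp_rot: [[-0.0, 1.0, -0.023], [-0.0, -0.023, -1.0], [-1.0, -0.0, 0.0]]
contact_force: [0.3, -0.3, 0.3]
gripper_width: -0.0001
```

Run:
```python
from h import *
s=readout.sense();print(s["tcp_pos"],s["contact_force"])
f=grab_frame("scene")["image"]
b=f[:,:,::-1];cv2.imwrite("pics/scene8.png",cv2.resize(b[130:250,190:340],None,fx=5,fy=5,interpolation=cv2.INTER_CUBIC))
```

```text
[ 0.44866438 -0.01531118  0.04841297] [ 0.31560885 -0.27290143  0.26770505]
```

View pics/scene8.png

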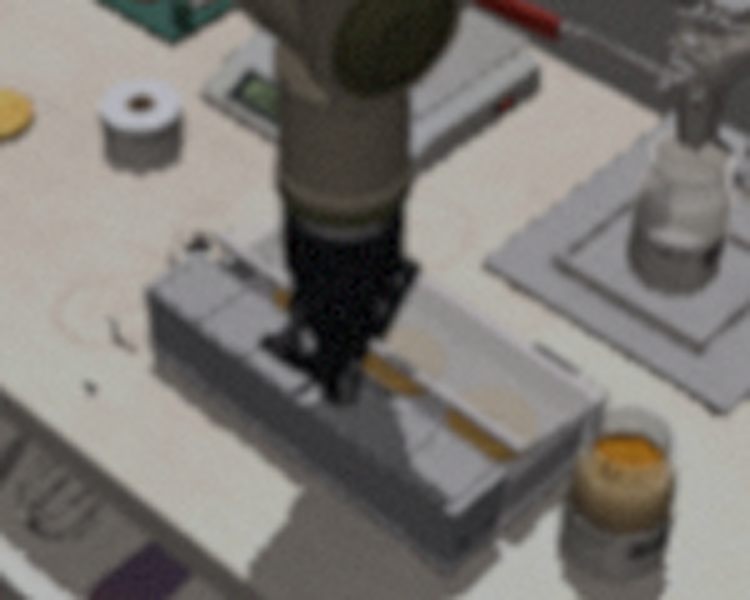

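Run:
```python
from h import *
s=grab_frame("scene")
for p in [(268,345),(300,375),(345,395),(412,268),(385,335),(368,360)]:
    d=ray(s,[(p[0]/5+190,p[1]/5+130)])[0];c=s["position"];k=(-.015-c[1])/d[1];print(p,c+d*k)
```

```text
(268, 345) [ 0.38703222 -0.015       0.1564244 ]
(300, 375) [ 0.41496769 -0.015       0.1082215 ]
(345, 395) [ 0.45806029 -0.015       0.0555856 ]
(412, 268) [ 0.52115484 -0.015       0.12935613]
(385, 335) [ 0.49663168 -0.015       0.08445945]
(368, 360) [ 0.48022376 -0.015       0.07269157]
```

Request:
apply_moves(
  motion=[
    [0,[0.0005,0,0],[0,0,0]],
    [0,[0.0005,0,0],[0,0,0]],
    [0,[0.0005,0,0],[0,0,0]],
    [0,[0.0004,0,0],[0,0,0]],
    [0,[0.0003,0,0],[0,0,0]],
    [0,[0.0002,0,0],[0,0,0]],
    [0,[0.0001,0,0],[0,0,0]],
    [0,[0,0,0],[0,0,0]],
    [0,[0,0,0],[0,0,0]],
    [0,[0,0,0],[0,0,0]],
  ],
)

```text
clock: 26.2
tcp_pos: [0.4489, -0.0151, 0.046]
tcp_rot: [[0.0, 1.0, -0.023], [0.0, -0.023, -1.0], [-1.0, 0.0, -0.0]]
contact_force: [0.0, 0.2, 0.0]
gripper_width: 0.0001
```

Request:
apply_moves(
  motion=[
    [0,[0.0001,0,0],[0,0,0]],
    [0,[0.0001,0,0],[0,0,0]],
    [0,[0.0001,0,0],[0,0,0]],
    [0,[0.0001,0,0],[0,0,0]],
    [0,[0.0001,0,0],[0,0,0]],
    [0,[0.0001,0,0],[0,0,0]],
    [0,[0,0,0],[0,0,0]],
    [0,[0,0,0],[0,0,0]],
    [0,[0,0,0],[0,0,0]],
    [0,[0,0,0],[0,0,0]],
  ],
)

```text
clock: 27.45
tcp_pos: [0.449, -0.0151, 0.0455]
tcp_rot: [[0.0, 1.0, -0.023], [0.0, -0.023, -1.0], [-1.0, 0.0, -0.0]]
contact_force: [-1.6, 0.8, 4.9]
gripper_width: 0.0
```

Request:
apply_moves(
  motion=[
    [0,[0.0001,0,0],[0,0,0]],
    [0,[0.0001,0,0],[0,0,0]],
    [0,[0.0001,0,0],[0,0,0]],
    [0,[0,0,0],[0,0,0]],
    [0,[0,0,0],[0,0,0]],
    [0,[0,0,0],[0,0,0]],
    [0,[0,0,0],[0,0,0]],
    [0,[0,0,0],[0,0,0]],
    [0,[0,0,0],[0,0,0]],
    [0,[0,0,0],[0,0,0]],
  ],
)

```text
clock: 28.7
tcp_pos: [0.449, -0.0151, 0.0454]
tcp_rot: [[0.001, 1.0, -0.023], [0.0, -0.023, -1.0], [-1.0, 0.001, -0.0]]
contact_force: [-0.4, 0.5, 10.3]
gripper_width: 0.0
```

The plate is on its stop: 10 N with no further travel, about 12 mm below flush. I'll withdraw straight up.

Request:
apply_moves(
  motion=[
    [0,[-0.002,0,0],[0,0,0]],
    [0,[-0.004,0,0],[0,0,0]],
    [0,[-0.008,0,0],[0,0,0]],
    [0,[-0.016,0,0],[0,0,0]],
    [0,[-0.03,0,0],[0,0,0]],
    [0,[-0.04,0,0],[0,0,0]],
    [0,[-0.04,0,0],[0,0,0]],
    [0,[-0.03,0,0],[0,0,0]],
    [0,[0,0,0],[0,0,0]],
    [0,[0,0,0],[0,0,0]],
  ],
)

```text
clock: 29.95
tcp_pos: [0.4485, -0.015, 0.215]
tcp_rot: [[-0.0, 1.0, -0.023], [0.0, -0.023, -1.0], [-1.0, -0.0, -0.0]]
contact_force: [0.5, 0.2, -0.6]
gripper_width: -0.0003
```

Run:
```python
from h import *
s=readout.sense();print(s["clock"],s["tcp_pos"],s["contact_force"],abs(s["joint_velocities"]).max())
f=grab_frame("scene")["image"][:,:,::-1]
cv2.imwrite("pics/scene9.png",cv2.resize(f[60:280,150:400],None,fx=3,fy=2.7,interpolation=cv2.INTER_CUBIC))
```

```text
29.95 [ 0.44846138 -0.01499721  0.21495817] [ 0.50135773  0.17277066 -0.61333298] 0.021323442960123118
```

View pics/scene9.png

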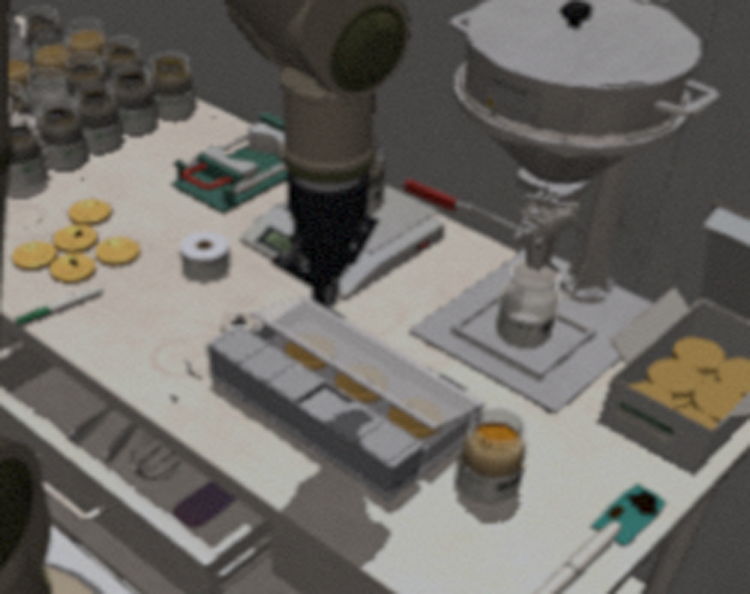

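Request:
apply_moves(
  motion=[
    [0,[0,0,-0.03],[0,0,0]],
    [0,[0,0,-0.03],[0,0,0]],
    [0,[0,0,-0.03],[0,0,0]],
    [0,[0,0,-0.03],[0,0,0]],
    [0,[0,0,-0.03],[0,0,0]],
    [0,[0,0,-0.03],[0,0,0]],
    [0,[0,0,-0.03],[0,0,0]],
    [0,[0,0,-0.02],[0,0,0]],
    [0,[0,0,0],[0,0,0]],
    [0,[0,0,0],[0,0,0]],
  ],
)

```text
clock: 31.25
tcp_pos: [0.454, 0.2136, 0.2148]
tcp_rot: [[-0.001, 1.0, -0.024], [-0.001, -0.024, -1.0], [-1.0, -0.001, 0.001]]
contact_force: [-0.9, -0.7, 0.4]
gripper_width: -0.0002
```

Run:
```python
from h import *
s=readout.sense();print(s["clock"],s["tcp_pos"],s["contact_force"])
o=cv2.imread("pics/top0.png");f=grab_frame("top")["image"][:,:,::-1]
c=lambda i:cv2.resize(i[140:240,100:410],None,fx=2.5,fy=2.5,interpolation=cv2.INTER_CUBIC)
cv2.imwrite("pics/top10.png",np.vstack([c(o),c(f)]))
```

```text
31.25 [0.45397134 0.2135555  0.21475085] [-0.93961511 -0.65266363  0.36759277]
```

View pics/top10.png

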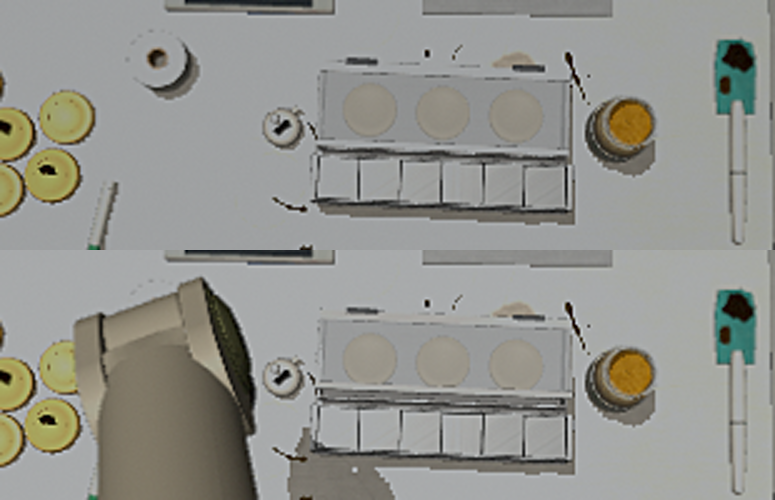

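The lid is ajar: its front edge has moved and a gap shows at row ~400. The counter (283,378), jar (625,375) and spatula sit exactly as before. Handing in.

```bash
python3 -c "
from plant import hand_in
print(hand_in())"
```

```text
the job is handed in; nothing more can be done
None
```

The cassette is unlocked: the release plate is pressed fully home and the clear lid stands ajar. I handed the job in at about 31 s of the 51 s allowed.

**Finding the plate:** I touched each plate lightly with the shut fingertips, starting from the left (+y) end. Plates 1–3 were rigid. The fourth, just right of the middle, gave way at about 1.5 N.

**Pressing home:** I pressed it down about 12 mm until it stopped: 10 N with no further travel. The hand then went straight up and off to the left.

**Last checks:** The pictures show the notch open and the lid's front edge raised, though I did not measure the lid's angle. The jar, counter and spatula had not moved. The label roll and marker were partly hidden by the arm in the last top view, but an earlier scene view showed them standing undisturbed. The force on the hand was within noise of zero.

**What disagreed:**
- **Fingertip height:** First contact came with the TCP about 30 mm lower than `tcp_to_tips` predicts. I went by the camera picture and by touch instead, which made the first descent slow.
- **First-contact force:** The first touch on rigid plate 1 peaked at about 18.5 N. The other contact readings, taken at the end of each move, were about 12 N or less.
- **Camera agreement:** The two cameras differed by about 4 mm along the rail, so I used the average.
- **Sweep:** I hopped between plates with about 0.7 mm of clearance instead of sliding in unbroken contact, so as not to catch a plate's edge.

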